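Stop the plate stand rocking on the washer bed

TASK

The four-footed plate stand on the plate washer is twisted, so two of its feet are perched on the black side ledges and it rocks. Turn it on the bed, without lifting it off, until its orange handle points out of the open end of the channel nearest the robot and all four feet stand on the grey bed between the ledges, near the middle of the bed; let go of it level and still. Do not bump the black needle manifold above it, and leave the other things on the bench where they are.

Things in the scene. Friction and masses are not known exactly. Their poses are not given: they have to be found in the camera images.
- stand: Loose stand, 0.4 kg: aluminium top 150 (x) x 100 (y) mm, 44 mm up, a white well plate fixed on it (top 58 mm up). Round feet, 7 mm radius, at x +-65, y +-40 mm. Origin: centre, level with the feet's undersides; z up. Orange handle at its -x end. Starts 0.6 to 1.1 rad counter-clockwise (from above) of its right heading, feet (+x,+y) and (-x,-y) on the ledges, tilted about 0.12 rad.
- stand_grip (a point): Grip point on the orange handle, at stand x -96, y 0, z +75 mm; axes as the stand's. The handle is a bar 26 mm wide (along stand y: grip across these faces), 12 mm thick, 60 mm long, rising outwards (to stand -x) at 40 degrees from vertical; the point is 20 mm below its upper end.
- washer: Fixed plate washer. Origin on the bench under the bed's middle, z up. Bed base 230 (x) x 200 (y) x 30 mm; off-white housing at y +110 to +300, x -135 to +155 mm, 180 mm tall. x runs along the channel; its -x end is the open end nearest the robot.
- bed (a point): Middle of the grey bed surface, 30 mm above the bench, axes as the washer's. Channel 124 mm wide (y -62 to +62), open at both ends; along each side a black ledge 22 mm wide, 8 mm higher than the bed, x -110 to +110. The stand lies right when its x axis is along this x axis, handle towards -x.
- manifold: Fixed black needle bar over the bed, origin and axes as the washer's: x -72 to -36, y -30 to +130 mm; needle tips 106, bar underside 115, bar top 150 mm above the bed surface. No room for an upright gripper over the handle when the stand lies right; one leaning outwards with the handle, by 30 to 40 degrees, clears it.
- wash_bottle: Bystander, loose: white bottle with blue cap, 68 mm across, 150 mm tall. Origin at the centre of its underside.
- waste_pot: Bystander, loose: open black pot, 110 mm across, 100 mm tall. Origin at the centre of its underside.
- tube_rack: Bystander, loose: pink rack of capped tubes, 85 x 120 x 70 mm. Origin at the centre of its underside.
- plate_lid: Bystander, loose: clear flat plate lid lying on the bench, 128 x 86 x 9 mm. Origin at the centre of its underside.
- buffer_jar: Bystander, loose: amber jar with red cap, 80 mm across, 100 mm tall. Origin at the centre of its underside.

How it is judged:
By the outcome, as a careful person would: the job done as asked, in the order asked, and still so for the second after the job is handed in, with the robot touching nothing.
It also fails if it takes over 38 s, if anything falls off the work surface, if the arm or the gripper's body presses on something with over 40 N, if the wrist force passes 120 N, or if a joint passes its speed limit or range.

ROBOT

A 6-joint arm with a two-finger parallel gripper is mounted at the origin on the work surface. World frame = base frame: x ahead of the robot, y to its left, z up, the work surface at z = 0. Lengths are in m, angles in rad, forces in N, time in s.
With the tool pointing down it reaches from about 0.35 to 0.775 m from the base axis. Payload 7.3 kg.
Tool frame: the origin (TCP) lies at the very end of the fingers, on their centre line; the grasp point (between the pads) lies 19 mm behind it; z points along the fingers, x is the direction in which the jaws open and shut, and the axes are right-handed (so a half turn about z gives the same grasp; the last joint's range is limited). The gripper opens to 92 mm and grips with 3 to 60 N. Pads are 19 mm wide; open, the fingers measure 130 mm over their backs; the gripper's body (75 mm by 190 mm) begins 47 mm behind the grasp point.
Start: joints at [1.046, 0.342, 1.524, -0, 1.275, -0.146], TCP at [0.194, 0.488, 0.227] pointing down, gripper open.
Joint ranges: [-2.53, 2.53], [-0.77, 2.02], [0.04, 2.7], [-1, 4.14], [0.28, 2.66], [-3.11, 3.11]. Speed limits (rad/s): [2.57, 2.57, 3.14, 3.14, 3.14, 3.14].

INTERFACE

Orientations are given as [roll, pitch, yaw] about the fixed x, y, z axes, in that order (R = Rz(yaw) Ry(pitch) Rx(roll)).
In Python, from cell import observe, read_camera, camera_params, hand_in gives the robot as it stands.
- The arm moves only by the tool apply_moves, never from a script. Its argument "increments" is a list of rows, each an object with "grip": the opening, from 0 (shut) to 1 (fully open); "linear": the shift along the world's x, y, z in mm, a list of three; "turn": the turn, a rotation vector about the world's x, y, z in units of 6 degrees (1.0 is 6 degrees), a list of three. A call has 1 to 10 rows; each row is the pose to reach, as a shift and turn from the pose commanded when the call began; what a row does not reach only later rows make up. A row lasts 1/10 s, in which the tool goes at most 50 mm and 8.59 degrees, less where a joint would pass 70% of its speed; a pose out of reach is approached as far as the arm can. A call with a gripper value outside its range is refused whole. The fingers move at their own pace and stop on an object; "grip_force" is the grip in N (left out, the last holds). Time passes only in rows, so rows that repeat a pose let the fingers close. It gives the time, the measured TCP pose, the force and the opening at its end, in the units of the state.
- observe(): the state, without advancing time (a new reading comes with each control period).
- read_camera(name): name is "scene" or "top" or "wrist"; returns the picture (480x640x3 uint8, red, green, blue); there is no depth.
- camera_params(name): a dict with "camera_matrix" (3x3 intrinsics, pixels), "world_to_cam" (4x4, takes a point from world to camera coordinates); the wrist camera has in their place "hand_eye" (4x4, takes a point from camera to tool coordinates, whose origin is the TCP and whose axes are the tool frame's). Camera axes: x right, y up, looking along -z (the intrinsics and any distortion apply to the point x, -y, -z); pixel columns grow to the right and rows downward; lengths in m; the calibration is good to about 2 mm. The wrist camera is an equidistant fisheye: a pixel r from the principal point sees the ray r / f radians off the axis. A picture is of the moment at which its call begins: read the wrist's pose just before it. camera_params takes no time and is no camera call.
- hand_in(): hands the job in, once; it reports no verdict.
The state is a dict: "time": time; "qpos": joint angles; "qvel": joint speeds; "joint_efforts": joint torques, N m; "tool_pos": TCP position; "tool_rot": TCP orientation; "contact_force": force on the tool from outside, world axes, zero at the start; "torque": the same for the moment, N m; "opening": finger opening in m.
Only numpy, scipy, OpenCV 4.12 (cv2) and the standard library are available. Lean on these libraries where they do the work, as an engineer would, in place of code of your own. Each camera call takes 0.05 s, during which the arm holds its last target.

## Working session

There is one attempt and no reset: what is moved stays moved. The work goes in short steps, Python scripts to look and compute and a tool call to move; the robot and the scene stay as the last step left them, time stands still between calls to the robot, and variables do not carry over. Pictures are saved under pics/ and viewed, and the job is handed in when it is done.

Besides the shell and the picture viewer there is one more tool, called in YAML: its name, and indented under it one key for each argument. apply_moves: Moves the arm, as the interface text tells. Its arguments: {"type":"object","properties":{"increments":{"type":"array","items":{"type":"object","properties":{"grip":{"type":"number"},"linear":{"type":"array","items":{"type":"number"}},"turn":{"type":"array","items":{"type":"number"}}}}},"grip_force":{"type":"number"}},"required":["increments"]}

```bash
mkdir -p pics; ls
python3 - <<'E'
from cell import *
import cv2
s=observe();print(s)
for n in("scene","top","wrist"):
    cv2.imwrite(f"pics/{n}0.png",read_camera(n)[:,:,::-1]);print(n,camera_params(n))
E
```

```text
pics
{'time': 0.0, 'qpos': array([ 1.04601335e+00,  3.42714369e-01,  1.52505378e+00, -7.60763343e-06,
        1.27539555e+00, -1.46017150e-01]), 'qvel': array([-0.00025899,  0.00041208, -0.00038562, -0.00013576,  0.00038635,
       -0.00039786]), 'joint_efforts': array([ 4.57849237e-04, -4.31253970e+01, -2.44219798e+01,  7.17438734e-02,
        5.61410410e-02, -1.37557727e-04]), 'tool_pos': array([0.19390643, 0.48742189, 0.22603647]), 'tool_rot': array([-3.14137127e+00,  1.55538495e-03,  1.19203289e+00]), 'contact_force': array([ 0.00714123, -0.17697762, -0.34146053]), 'torque': array([-0.04435805,  0.00571081,  0.00886787]), 'opening': 0.09180067505389924}
scene {'camera_matrix': array([[448.95941242,   0.        , 321.18334685],
       [  0.        , 448.95941242, 246.56451887],
       [  0.        ,   0.        ,   1.        ]]), 'world_to_cam': array([[ 0.45771667,  0.88904094, -0.01008258, -0.26686134],
       [-0.68108368,  0.35789564,  0.63877674,  0.32269931],
       [ 0.57150719, -0.28551168,  0.76932608, -1.45862648],
       [ 0.        ,  0.        ,  0.        ,  1.      
[... 278 characters left out ...]
98,  0.01519823,  0.09785143, -0.58729055],
       [-0.09811905,  0.01799111,  0.99501205, -1.28107782],
       [ 0.        ,  0.        ,  0.        ,  1.        ]])}
wrist {'camera_matrix': array([[371.64829954,   0.        , 321.1275759 ],
       [  0.        , 371.64829954, 244.57635083],
       [  0.        ,   0.        ,   1.        ]]), 'hand_eye': array([[ 9.99999799e-01,  3.11606105e-04, -5.52296926e-04,
         2.42295044e-04],
       [ 1.29340849e-04, -9.52858241e-01, -3.03415814e-01,
        -8.23686467e-02],
       [-6.20806897e-04,  3.03415682e-01, -9.52858089e-01,
        -1.57389275e-01],
       [ 0.00000000e+00,  0.00000000e+00,  0.00000000e+00,
         1.00000000e+00]])}
```

View pics/scene0.png

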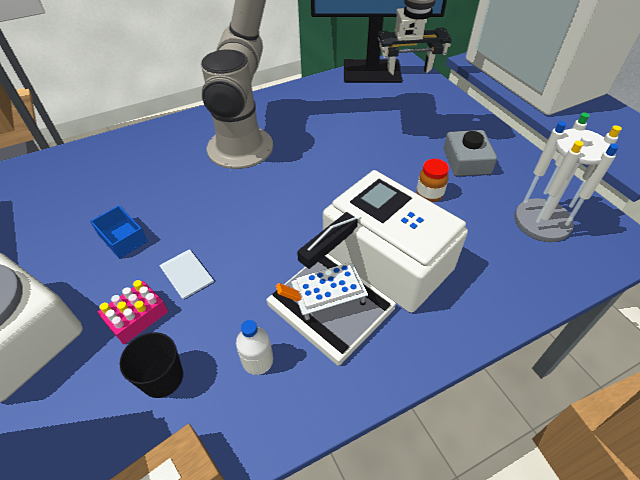

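View pics/top0.png

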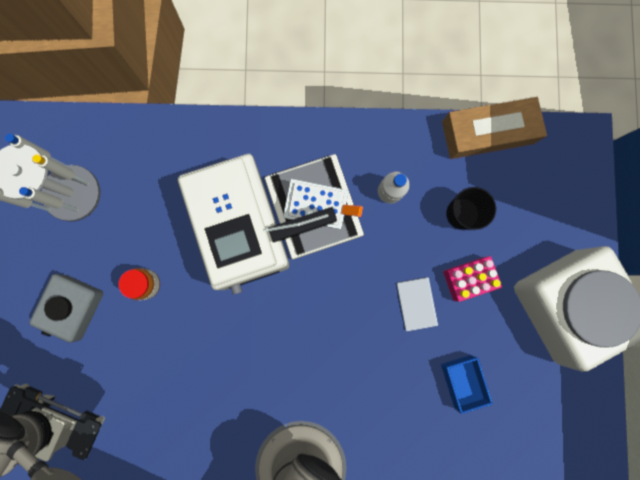

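View pics/wrist0.png

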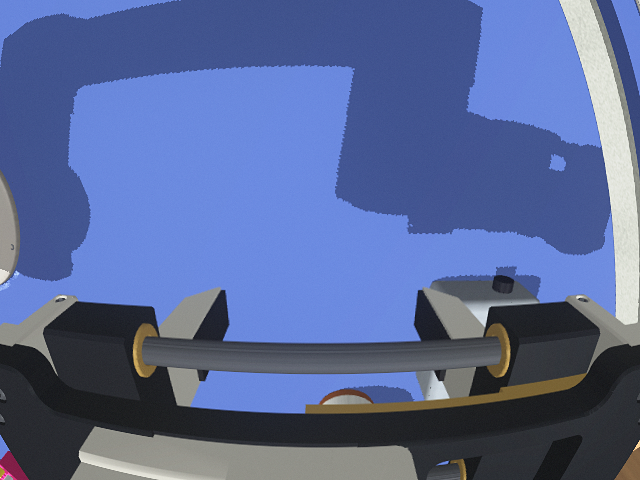

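Run:
```python
import cv2
a=cv2.imread('pics/top0.png')[140:290,240:400];cv2.imwrite('pics/t0z.png',cv2.resize(a,None,fx=5,fy=5,interpolation=cv2.INTER_CUBIC)[:600*2,:800][0:600])
cv2.imwrite('pics/t0z.png',cv2.resize(cv2.imread('pics/top0.png')[140:260,240:400],None,fx=5,fy=5,interpolation=cv2.INTER_CUBIC))
cv2.imwrite('pics/s0z.png',cv2.resize(cv2.imread('pics/scene0.png')[210:360,260:460],None,fx=4,fy=4,interpolation=cv2.INTER_CUBIC))
```

```text
(no output)
```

View pics/t0z.png

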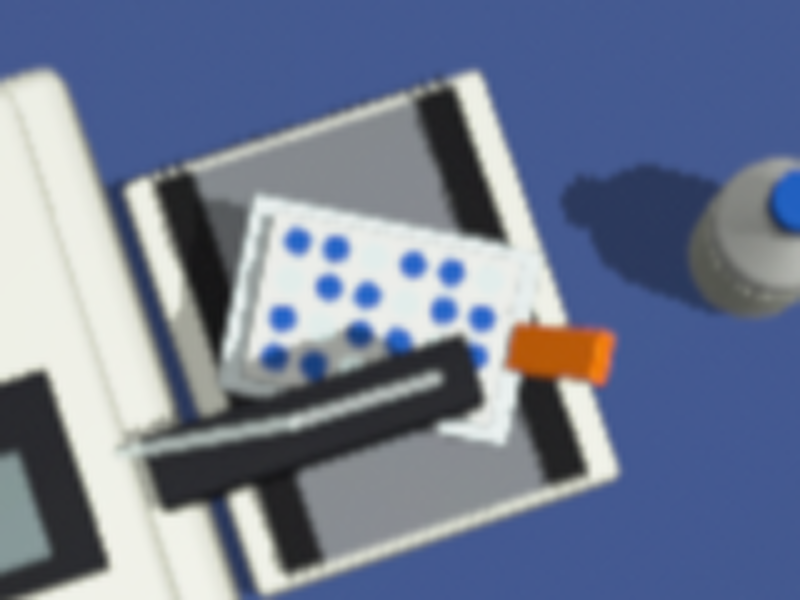

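View pics/s0z.png

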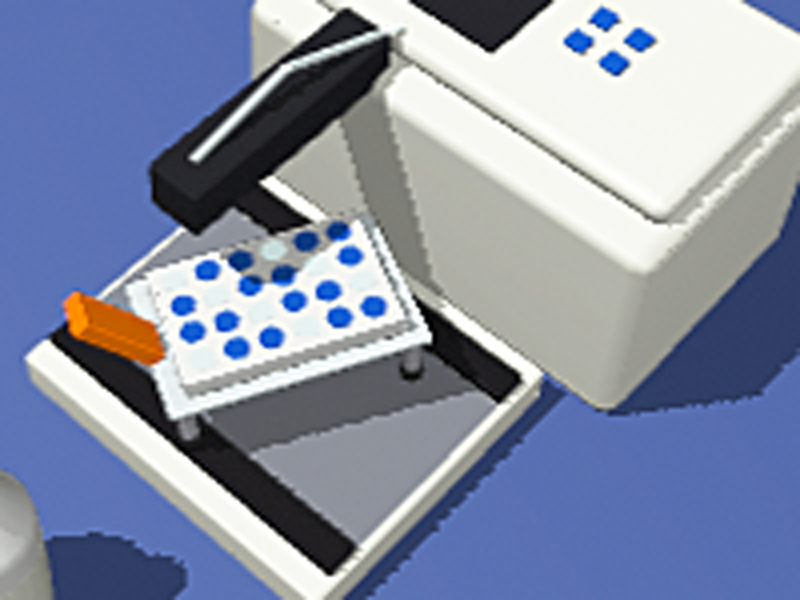

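```bash
cat > h.py <<'E'
import numpy as np, cv2
from cell import *
from scipy.spatial.transform import Rotation as R
from scipy.optimize import least_squares
CP={n:camera_params(n) for n in("top","scene")}
def proj(n,P):
    c=CP[n];P=np.atleast_2d(P);q=P@c['world_to_cam'][:3,:3].T+c['world_to_cam'][:3,3]
    K=c['camera_matrix'];return np.c_[K[0,2]+K[0,0]*q[:,0]/-q[:,2],K[1,2]+K[1,1]*-q[:,1]/-q[:,2]]
def zt(l,o=(240,140),f=5): return (np.array(l,float)+.5)/f-.5+np.array(o)
def zs(l): return zt(l,(260,210),4)
def washT(p): return lambda X:np.asarray(X)@R.from_euler('z',p[2]).as_matrix().T+[p[0],p[1],0]
def standT(p): return lambda X:np.asarray(X)@R.from_rotvec(p[3:6]).as_matrix().T+p[:3]
E
cat > fit0.py <<'E'
from h import *
C=np.array([[.115,.1,.03],[.115,-.1,.03],[-.115,-.1,.03],[-.115,.1,.03]])
# top: (+x,+y) upper-left,...
tc=zt([[125,183],[480,70],[620,475],[262,595]])
# ledge inner/outer ends
r=least_squares(lambda p:(proj("top",washT(p)(C))-tc).ravel(),[.6,0,.3])
print(r.x,r.fun.reshape(-1,2).round(1))
W=r.x
print("scene corners zoomed",((proj("scene",washT(W)(C))-[260,210])*4).round())
L=np.array([[x,y,.038] for x in(-.11,.11) for y in(-.084,-.062,.062,.084)])
print("ledge top z",((proj("top",washT(W)(L))-[240,140])*5).round().tolist())
print("ledge scene z",((proj("scene",washT(W)(L))-[260,210])*4).round().tolist())
A=np.array([[75,50,44],[75,-50,44],[-75,-50,44],[-75,50,44.]])/1e3
H=np.array([[-104.3,13,94.2],[-104.3,-13,94.2],[-113.5,-13,86.4],[-113.5,13,86.4]])/1e3
ta=zt([[222,388],[258,195],[540,255],[503,443]])
th=zt([[592,385],[600,330],[615,330],[608,385]])
sa=zs([[372,213],[430,342],[172,415],[130,285]])
def f(p):
    T=standT(p);return np.concatenate([(proj("top",T(A))-ta).ravel(),(proj("scene",T(A))-sa).ravel(),(proj("top",T(H))-th).ravel()*.7])
g=[W[0],W[1],.034,0,0,W[2]+.8]
r=least_squares(f,g,loss='soft_l1');print(r.x,f(r.x).reshape(-1,2).round(1))
S=r.x
Rm=R.from_rotvec(S[3:]).as_matrix();print("tilt",np.arccos(Rm[2,2]),"yaw",np.arctan2(Rm[1,0],Rm[0,0])-W[2],"z axis",Rm[:,2])
print("ctr in washer",R.from_euler('z',-W[2]).apply(S[:3]-[W[0],W[1],0]))
F=np.array([[x,y,0] for x in(.065,-.065) for y in(.04,-.04)])
print("feet in washer",R.from_euler('z',-W[2]).apply(standT(S)(F)-[W[0],W[1],0]).round(4))
print("grip",standT(S)([-.096,0,.075]))
print("H scene",((proj("scene",standT(S)(H))-[260,210])*4).round().tolist())
np.savez('p.npz',W=W,S=S)
E
python3 fit0.py
```

```text
[ 0.67456844 -0.02570949  0.33621493] [[-0.4  0.1]
 [ 0.3 -0.5]
 [ 0.5  0.1]
 [-0.4  0.3]]
scene corners zoomed [[541. 373.]
 [308. 608.]
 [ 16. 356.]
 [251. 162.]]
ledge top z [[590.0, 473.0], [550.0, 486.0], [324.0, 561.0], [284.0, 574.0], [455.0, 80.0], [415.0, 92.0], [192.0, 165.0], [152.0, 177.0]]
ledge scene z [[41.0, 337.0], [68.0, 314.0], [215.0, 193.0], [239.0, 173.0], [322.0, 575.0], [349.0, 547.0], [494.0, 402.0], [518.0, 378.0]]
[ 0.67557275 -0.02592224  0.03816072 -0.04416992 -0.11247642  1.38941182] [[-1.9 -0.2]
 [-1.3 -0.5]
 [ 0.4 -0.6]
 [ 0.1  0.5]
 [-0.5  0.1]
 [ 0.2 -0.4]
 [-1.2  1.1]
 [-1.9 -0.1]
 [-0.5 -0.4]
 [-0.2 -0.1]
 [-0.1  0.6]
 [-0.5  0.2]]
tilt 0.11133801391305918 yaw 1.0573460285220366 z axis [-0.10542318 -0.03508518  0.99380832]
ctr in washer [ 0.00087788 -0.00053217  0.03816072]
feet in washer [[-0.0018  0.0757  0.0377]
 [ 0.0673  0.0363  0.0455]
 [-0.0656 -0.0373  0.0308]
 [ 0.0036 -0.0768  0.0386]]
grip [ 0.65076448 -0.12291506  0.10757211]
H scene [[72.0, 288.0], [83.0, 324.0], [68.0, 338.0], [58.0, 302.0]]
```

Run:
```python
import cv2
cv2.imwrite('pics/t0b.png',cv2.resize(cv2.imread('pics/top0.png')[160:235,360:460],None,fx=8,fy=8,interpolation=cv2.INTER_CUBIC))
cv2.imwrite('pics/s0b.png',cv2.resize(cv2.imread('pics/scene0.png')[310:385,220:300],None,fx=8,fy=8,interpolation=cv2.INTER_CUBIC))
```

```text
(no output)
```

View pics/t0b.png

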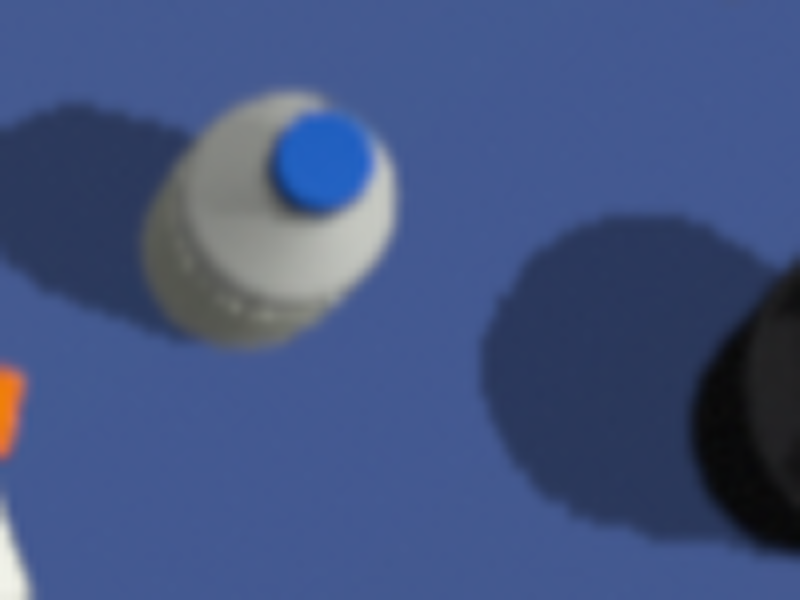

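View pics/s0b.png

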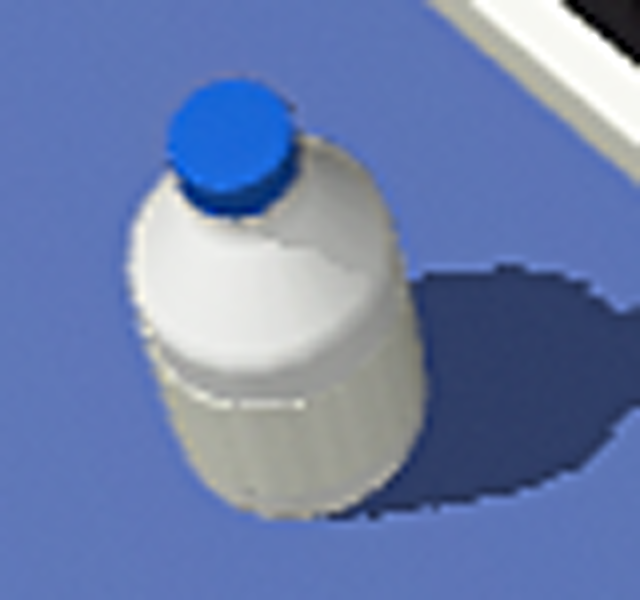

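```bash
cat > clr.py <<'E'
from h import *
d=np.load('p.npz');W=d['W'];S=d['S']
r=least_squares(lambda p:np.r_[(proj("top",[[p[0],p[1],.15]])-[[400.2,180]]).ravel(),(proj("scene",[[p[0],p[1],.15]])-[[249.3,326.2]]).ravel()],[.7,-.25]);B=r.x;print("bottle",B,r.fun.round(1))
g=lambda *a:np.array(np.meshgrid(*a)).reshape(len(a),-1).T
body=g(np.linspace(-.095,.095,39),np.linspace(-.0375,.0375,16),np.linspace(-.066-.16,-.066,33))
fing=lambda o:g(np.linspace(-o,o,41),np.linspace(-.011,.011,4),np.linspace(-.066,0,14))
def tool(Rs,lean):
    s,c=np.sin(lean),np.cos(lean);return Rs@np.array([[0,-1,0],[-c,0,-s],[s,0,-c]]).T
def boxd(P,lo,hi):
    q=np.maximum(np.maximum(np.array(lo)-P,P-np.array(hi)),0);return np.linalg.norm(q,axis=1).min()
Rs0=R.from_rotvec(S[3:]).as_matrix()
def ck(psi,lean,back=0):
    dR=R.from_euler('z',psi-1.057).as_matrix()
    Rs=dR@Rs0; c=np.array([W[0],W[1],0]); o=c+dR@(S[:3]-c)
    Rt=tool(Rs,lean);gp=o+Rs@[-.096,0,.075];tcp=gp+Rt[:,2]*(.019-back)
    P=np.r_[body,fing(.065)]@Rt.T+tcp
    Q=(P-[W[0],W[1],0])@R.from_euler('z',W[2]).as_matrix()
    rad=np.hypot(P[:,0]-B[0],P[:,1]-B[1])-.034
    db=np.hypot(np.maximum(rad,0),np.maximum(P[:,2]-.15,0)).min()
    return dict(bot=db,man=min(boxd(Q,(-.072,-.03,.145),(-.036,.13,.18)),boxd(Q,(-.064,-.03,.136),(-.044,.13,.145))),hous=boxd(Q,(-.135,.11,0),(.155,.3,.18)),base=boxd(Q,(-.115,-.1,0),(.115,.1,.038)),tcp=tcp,rpy=R.from_matrix(Rt).as_euler('xyz'),Rt=Rt)
if __name__=="__main__":
  for lean in(20,30,35,40):
    for psi in(1.057,.7,.4,.2,0):
        k=ck(psi,np.radians(lean));print(lean,psi,{a:round(k[a]*1e3) for a in('bot','man','hous','base')},k['tcp'].round(4),k['rpy'].round(3))
E
python3 clr.py
```

```text
bottle [ 0.72083543 -0.22725226] [-1.1 -0.4 -0.9  0. ]
20 1.057 {'bot': 1, 'man': 22, 'hous': 130, 'base': 42} [ 0.6538 -0.1159  0.0902] [-2.739 -0.098 -0.182]
20 0.7 {'bot': 23, 'man': 9, 'hous': 82, 'base': 42} [ 0.6236 -0.103   0.0902] [-2.739 -0.098 -0.539]
20 0.4 {'bot': 65, 'man': 6, 'hous': 44, 'base': 42} [ 0.603  -0.0844  0.0902] [-2.739 -0.098 -0.839]
20 0.2 {'bot': 86, 'man': 8, 'hous': 22, 'base': 42} [ 0.5928 -0.0691  0.0902] [-2.739 -0.098 -1.039]
20 0 {'bot': 106, 'man': 11, 'hous': 1, 'base': 42} [ 0.5858 -0.0519  0.0902] [-2.739 -0.098 -1.239]
30 1.057 {'bot': 0, 'man': 32, 'hous': 139, 'base': 41} [ 0.6542 -0.113   0.0917] [-2.564 -0.098 -0.182]
30 0.7 {'bot': 23, 'man': 20, 'hous': 89, 'base': 42} [ 0.625  -0.1004  0.0917] [-2.564 -0.098 -0.539]
30 0.4 {'bot': 65, 'man': 16, 'hous': 48, 'base': 41} [ 0.6051 -0.0824  0.0917] [-2.564 -0.098 -0.839]
30 0.2 {'bot': 89, 'man': 18, 'hous': 24, 'base': 41} [ 0.5952 -0.0674  0.0917] [-2.564 -0.098 -1.039]
30 0 {'bot': 112, 'man': 22, 'hous': 1, 'base': 41} [ 0.5885 -0.0508  0.0917] [-2.564 -0.098 -1.239]
35 1.057 {'bot': 0
[... 311 characters left out ...]
 'man': 23, 'hous': 25, 'base': 42} [ 0.5963 -0.0667  0.0927] [-2.477 -0.098 -1.039]
35 0 {'bot': 114, 'man': 27, 'hous': 1, 'base': 42} [ 0.5898 -0.0503  0.0927] [-2.477 -0.098 -1.239]
40 1.057 {'bot': 0, 'man': 41, 'hous': 144, 'base': 42} [ 0.6544 -0.1104  0.0938] [-2.39  -0.098 -0.182]
40 0.7 {'bot': 22, 'man': 30, 'hous': 96, 'base': 42} [ 0.6261 -0.098   0.0938] [-2.39  -0.098 -0.539]
40 0.4 {'bot': 66, 'man': 27, 'hous': 52, 'base': 42} [ 0.6069 -0.0805  0.0938] [-2.39  -0.098 -0.839]
40 0.2 {'bot': 92, 'man': 28, 'hous': 26, 'base': 42} [ 0.5974 -0.0659  0.0938] [-2.39  -0.098 -1.039]
40 0 {'bot': 117, 'man': 32, 'hous': 1, 'base': 42} [ 0.5909 -0.0498  0.0938] [-2.39  -0.098 -1.239]
```

```bash
cat > clr2.py <<'E'
from clr import *
print("bottle axis px zoom:",[((proj("top",[[B[0],B[1],z]])-[360,160])*8).round().tolist() for z in(0,.08,.1,.11,.12,.15)],[((proj("scene",[[B[0],B[1],z]])-[220,310])*8).round().tolist() for z in(0,.08,.1,.11,.12,.15)])
def ck2(psi,lean,back,zs=.11):
    k=ck(psi,lean,back);P=body@k['Rt'].T+k['tcp']
    rr=np.hypot(P[:,0]-B[0],P[:,1]-B[1])
    # profile polygon sample
    zz=np.r_[np.linspace(0,zs,30),np.linspace(zs,.128,8),np.linspace(.128,.15,8)];rp=np.r_[np.full(30,.034),np.linspace(.034,.014,8),np.full(8,.014)]
    m=np.min([np.hypot(np.maximum(rr-b,0),P[:,2]-a).min() for a,b in zip(zz,rp)]);return m,k['man'],P[:,2].min()
if __name__=="__main__":
  for back in(0,.008):
   for lean in(5,10,15,20,25,30):
    print(back,lean,[tuple((np.array(ck2(psi,np.radians(lean),back))*1e3).round()) for psi in(1.057,.9,.8,.7,.6,.5)])
E
python3 clr2.py|grep -v "^[1-4]"
```

```text
bottle [ 0.72083543 -0.22725226] [-1.1 -0.4 -0.9  0. ]
bottle axis px zoom: [[[227.0, 252.0]], [[270.0, 204.0]], [[282.0, 191.0]], [[288.0, 185.0]], [[294.0, 178.0]], [[313.0, 157.0]]] [[[301.0, 406.0]], [[264.0, 267.0]], [[254.0, 230.0]], [[249.0, 210.0]], [[243.0, 191.0]], [[227.0, 130.0]]]
0 5 [(np.float64(33.0), np.float64(8.0), np.float64(139.0)), (np.float64(28.0), np.float64(2.0), np.float64(139.0)), (np.float64(34.0), np.float64(0.0), np.float64(139.0)), (np.float64(45.0), np.float64(0.0), np.float64(139.0)), (np.float64(59.0), np.float64(0.0), np.float64(139.0)), (np.float64(72.0), np.float64(0.0), np.float64(139.0))]
0 10 [(np.float64(29.0), np.float64(12.0), np.float64(135.0)), (np.float64(24.0), np.float64(6.0), np.float64(135.0)), (np.float64(32.0), np.float64(2.0), np.float64(135.0)), (np.float64(44.0), np.float64(1.0), np.float64(135.0)), (np.float64(59.0), np.float64(0.0), np.float64(135.0)), (np.float64(71.0), np.float64(0.0), np.float64(135.0))]
0 15 [(np.float64(24.0), np.float64(17.0), np.float64(131.0)), (np.float64(21.0), np.float64(10.0), np.float64(131.0)), (n
[... 2656 characters left out ...]
008 25 [(np.float64(14.0), np.float64(31.0), np.float64(129.0)), (np.float64(15.0), np.float64(24.0), np.float64(129.0)), (np.float64(28.0), np.float64(21.0), np.float64(129.0)), (np.float64(44.0), np.float64(18.0), np.float64(129.0)), (np.float64(56.0), np.float64(16.0), np.float64(129.0)), (np.float64(70.0), np.float64(15.0), np.float64(129.0))]
0.008 30 [(np.float64(8.0), np.float64(37.0), np.float64(124.0)), (np.float64(12.0), np.float64(30.0), np.float64(124.0)), (np.float64(27.0), np.float64(27.0), np.float64(124.0)), (np.float64(40.0), np.float64(24.0), np.float64(124.0)), (np.float64(53.0), np.float64(22.0), np.float64(124.0)), (np.float64(68.0), np.float64(21.0), np.float64(124.0))]
```

```bash
cat > tgt.py <<'E'
from clr2 import *
def pose(S_,lean,back):
    Rs=R.from_rotvec(S_[3:]).as_matrix();Rt=tool(Rs,lean);return S_[:3]+Rs@[-.096,0,.075]+Rt[:,2]*(.019-back),Rt
def inc(p,Rt,p0=None,R0=None):
    if p0 is None:
        s=observe();p0=s['tool_pos'];R0=R.from_euler('xyz',s['tool_rot']).as_matrix()
    rv=R.from_matrix(Rt@R0.T).as_rotvec()
    return ((p-p0)*1e3).round(1),(np.degrees(rv)/6).round(3)
E
python3 - <<'E'
from tgt import *
L=np.radians(25)
for b in(.008,.02,.04,.06,.1,.15):
    k=ck2(1.057,L,b);p,Rt=pose(S,L,b);print(b,np.round(k,3),p.round(4),inc(p,Rt))
print(R.from_matrix(Rt).as_euler('xyz'),Rt)
E
```

```text
bottle [ 0.72083543 -0.22725226] [-1.1 -0.4 -0.9  0. ]
bottle axis px zoom: [[[227.0, 252.0]], [[270.0, 204.0]], [[282.0, 191.0]], [[288.0, 185.0]], [[294.0, 178.0]], [[313.0, 157.0]]] [[[301.0, 406.0]], [[264.0, 267.0]], [[254.0, 230.0]], [[249.0, 210.0]], [[243.0, 191.0]], [[227.0, 130.0]]]
0.008 [0.014 0.031 0.129] [ 0.6526 -0.118   0.0979] (array([ 458.7, -605.5, -128.3]), array([  4.895,   1.566, -12.609]))
0.02 [0.014 0.037 0.14 ] [ 0.6506 -0.1234  0.1085] (array([ 456.6, -610.9, -117.8]), array([  4.895,   1.566, -12.609]))
0.04 [0.025 0.042 0.157] [ 0.6472 -0.1323  0.126 ] (array([ 453.2, -619.8, -100.2]), array([  4.895,   1.566, -12.609]))
0.06 [0.042 0.048 0.175] [ 0.6438 -0.1413  0.1436] (array([ 449.8, -628.8,  -82.6]), array([  4.895,   1.566, -12.609]))
0.1 [0.077 0.067 0.21 ] [ 0.637  -0.1591  0.1787] (array([ 443. , -646.7,  -47.5]), array([  4.895,   1.566, -12.609]))
0.15 [0.124 0.101 0.254] [ 0.6285 -0.1815  0.2226] (array([ 434.5, -669. ,   -3.6]), array([  4.895,   1.566, -12.609]))
[-2.65160196 -0.09760165 -0.18246918] [[ 0.97871839 -0.1150086   0.169951  ]
 [-0.1805947  -0.87601095  0.44720283]
 [ 0.09744676 -0.46837788 -0.87813797]]
```

apply_moves:
  increments:
    - {"grip": 0.6,"linear": [0,0,45],"turn": [0,0,0]}
    - {"grip": 0.6,"linear": [0,0,90],"turn": [0,0,0]}
    - {"grip": 0.6,"linear": [5,-8,135],"turn": [0,0,0]}
    - {"grip": 0.6,"linear": [28,-43,150],"turn": [0.25,0.08,-0.63]}
    - {"grip": 0.6,"linear": [52,-80,160],"turn": [0.5,0.16,-1.26]}
    - {"grip": 0.6,"linear": [77,-118,165],"turn": [0.75,0.24,-1.9]}
    - {"grip": 0.6,"linear": [102,-157,170],"turn": [1.0,0.32,-2.52]}
    - {"grip": 0.6,"linear": [128,-196,170],"turn": [1.25,0.4,-3.2]}
    - {"grip": 0.6,"linear": [154,-235,170],"turn": [1.5,0.48,-3.8]}
    - {"grip": 0.6,"linear": [180,-275,170],"turn": [1.75,0.56,-4.5]}

```text
time: 1.15
tool_pos: [0.3746, 0.2111, 0.3968]
tool_rot: [-2.988, -0.115, 0.708]
contact_force: [0.5, 0.5, -0.6]
opening: 0.0552
```

```bash
python3 - <<'E' | tail -3
from tgt import *
p,Rt=pose(S,np.radians(25),.15);print(inc(p,Rt));s=observe();print(s['qpos'].round(3),s['tool_pos'])
E
```

```text
bottle axis px zoom: [[[227.0, 252.0]], [[270.0, 204.0]], [[282.0, 191.0]], [[288.0, 185.0]], [[294.0, 178.0]], [[313.0, 157.0]]] [[[301.0, 406.0]], [[264.0, 267.0]], [[254.0, 230.0]], [[249.0, 210.0]], [[243.0, 191.0]], [[227.0, 130.0]]]
(array([ 253.9, -392.6, -174.2]), array([ 3.134,  1.023, -8.08 ]))
[ 0.19   0.036  1.464  0.191  1.617 -0.516] [0.37463701 0.21113677 0.39681945]
```

apply_moves:
  increments:
    - {"grip": 0.6,"linear": [25,-39,0],"turn": [0.31,0.1,-0.81]}
    - {"grip": 0.6,"linear": [51,-78,0],"turn": [0.63,0.2,-1.62]}
    - {"grip": 0.6,"linear": [76,-118,0],"turn": [0.94,0.31,-2.42]}
    - {"grip": 0.6,"linear": [102,-157,0],"turn": [1.25,0.41,-3.23]}
    - {"grip": 0.6,"linear": [127,-196,0],"turn": [1.57,0.51,-4.04]}
    - {"grip": 0.6,"linear": [152,-235,-10],"turn": [1.88,0.61,-4.85]}
    - {"grip": 0.6,"linear": [178,-275,-25],"turn": [2.19,0.72,-5.66]}
    - {"grip": 0.6,"linear": [203,-314,-40],"turn": [2.51,0.82,-6.46]}
    - {"grip": 0.6,"linear": [229,-353,-60],"turn": [2.82,0.92,-7.27]}
    - {"grip": 0.6,"linear": [254,-393,-80],"turn": [3.134,1.023,-8.08]}

```text
time: 2.15
tool_pos: [0.6278, -0.1803, 0.3164]
tool_rot: [-2.651, -0.096, -0.184]
contact_force: [0.6, -0.1, 0.7]
opening: 0.0554
```

```bash
python3 - <<'E' | tail -3
from tgt import *
import cv2
p,Rt=pose(S,np.radians(25),.10);print(inc(p,Rt));s=observe();print(s['qpos'].round(3),s['tool_pos'])
cv2.imwrite('pics/w1.png',read_camera('wrist')[:,:,::-1])
cv2.imwrite('pics/s1.png',read_camera('scene')[:,:,::-1])
E
```

```text
bottle axis px zoom: [[[227.0, 252.0]], [[270.0, 204.0]], [[282.0, 191.0]], [[288.0, 185.0]], [[294.0, 178.0]], [[313.0, 157.0]]] [[[301.0, 406.0]], [[264.0, 267.0]], [[254.0, 230.0]], [[249.0, 210.0]], [[243.0, 191.0]], [[227.0, 130.0]]]
(array([   9.2,   21.1, -137.7]), array([-0.008, -0.009,  0.01 ]))
[-0.629  0.575  1.011  0.484  1.684 -0.445] [ 0.62782985 -0.1802638   0.31644637]
```

View pics/w1.png

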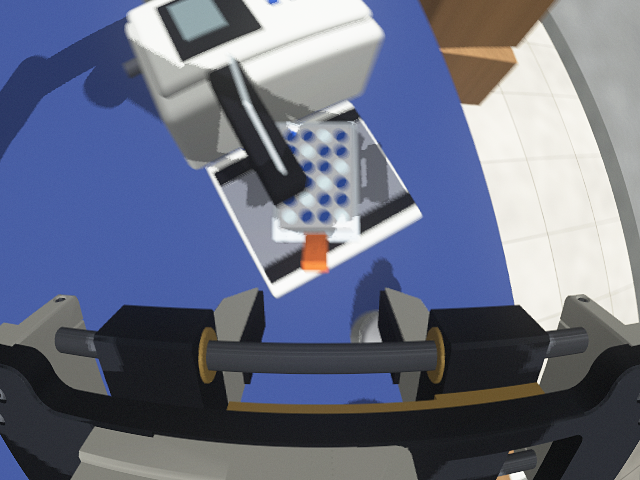

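View pics/s1.png

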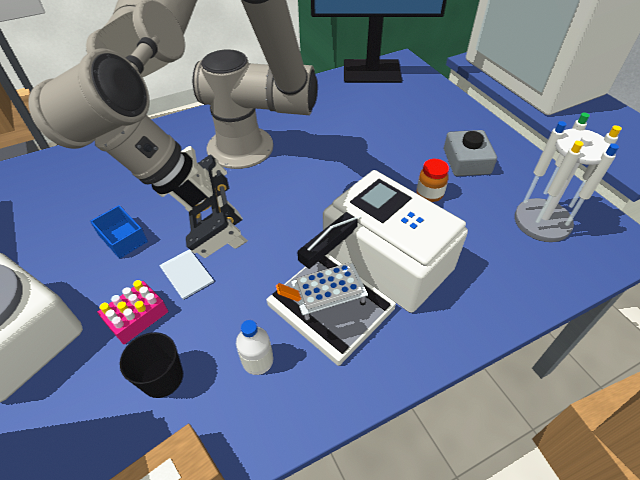

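```bash
cat >> tgt.py <<'E'
CW=camera_params('wrist')
def projw(P,s):
    Rt=R.from_euler('xyz',s['tool_rot']).as_matrix();X=(np.atleast_2d(P)-s['tool_pos'])@Rt
    h=CW['hand_eye'];q=(X-h[:3,3])@h[:3,:3];K=CW['camera_matrix']
    v=np.c_[q[:,0],-q[:,1],-q[:,2]];n=np.hypot(v[:,0],v[:,1]);th=np.arctan2(n,v[:,2]);return np.c_[K[0,2]+K[0,0]*th*v[:,0]/n,K[1,2]+K[1,1]*th*v[:,1]/n]
H=np.array([[-104.3,13,94.2],[-104.3,-13,94.2],[-113.5,-13,86.4],[-113.5,13,86.4]])/1e3
A=np.array([[75,50,44],[75,-50,44],[-75,-50,44],[-75,50,44.]])/1e3
C=np.array([[.115,.1,.03],[.115,-.1,.03],[-.115,-.1,.03],[-.115,.1,.03]])
E
python3 - <<'E' | tail -3
from tgt import *
import cv2
s=observe();a=cv2.imread('pics/w1.png')
a=cv2.resize(a[90:310,190:440],None,fx=3,fy=3,interpolation=cv2.INTER_CUBIC)
for P,c in((standT(S)(H),(0,255,0)),(standT(S)(A),(255,0,255)),(washT(W)(C),(0,0,255))):
    for u in projw(P,s): cv2.circle(a,tuple(int(v) for v in (u-[190,90])*3),3,c,-1)
cv2.imwrite('pics/w1z.png',a[:600])
E
```

```text
bottle [ 0.72083543 -0.22725226] [-1.1 -0.4 -0.9  0. ]
bottle axis px zoom: [[[227.0, 252.0]], [[270.0, 204.0]], [[282.0, 191.0]], [[288.0, 185.0]], [[294.0, 178.0]], [[313.0, 157.0]]] [[[301.0, 406.0]], [[264.0, 267.0]], [[254.0, 230.0]], [[249.0, 210.0]], [[243.0, 191.0]], [[227.0, 130.0]]]
```

View pics/w1z.png

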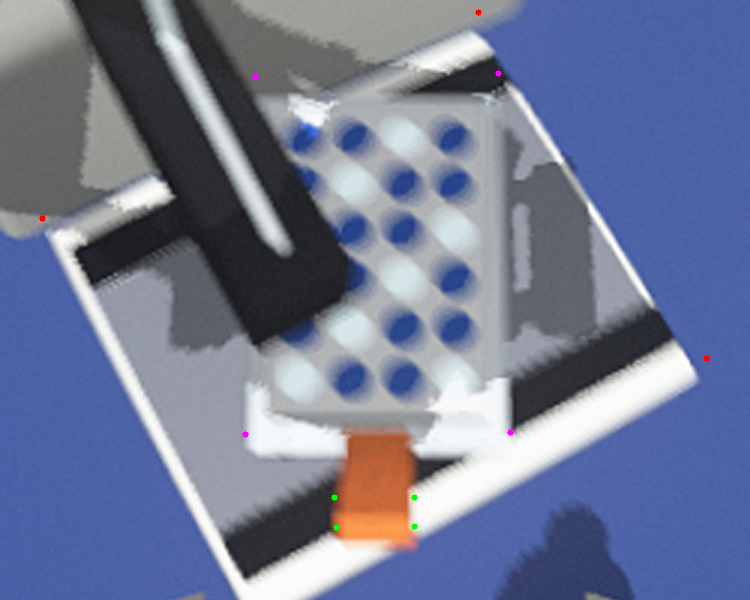

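```bash
python3 - <<'E' | tail -1
from tgt import *
p,Rt=pose(S,np.radians(25),.10);print(inc(p,Rt))
E
```

```text
(array([   9.7,   24.4, -131. ]), array([-0.046, -0.097,  0.051]))
```

apply_moves:
  increments:
    - {"grip": 0.6,"linear": [2,4,-30],"turn": [0,0,0]}
    - {"grip": 0.6,"linear": [4,8,-60],"turn": [0,0,0]}
    - {"grip": 0.6,"linear": [6,12,-85],"turn": [0,0,0]}
    - {"grip": 0.6,"linear": [8,17,-110],"turn": [0,0,0]}
    - {"grip": 0.6,"linear": [9,21,-130],"turn": [0,0,0]}
    - {"grip": 0.6,"linear": [9,21,-137],"turn": [0,0,0]}
    - {"grip": 0.6,"linear": [9,21,-137],"turn": [0,0,0]}
    - {"grip": 0.6,"linear": [9,21,-137],"turn": [0,0,0]}

```text
time: 3.05
tool_pos: [0.6365, -0.1578, 0.1819]
tool_rot: [-2.653, -0.099, -0.18]
contact_force: [-0.0, -0.2, -0.1]
opening: 0.0551
```

```bash
cat > wv.py <<'E'
from tgt import *
import cv2,sys
s=observe();a=read_camera('wrist')[:,:,::-1].copy();cv2.imwrite(f'pics/{sys.argv[1]}raw.png',a)
s2=observe();print(s['tool_pos'],s2['tool_pos'],s['tool_rot'],s2['tool_rot'])
a=cv2.resize(a[:300,160:460],None,fx=2,fy=2,interpolation=cv2.INTER_CUBIC)
for P,c in((standT(S)(H),(0,255,0)),(standT(S)(A),(255,0,255)),(washT(W)(C),(0,0,255))):
    for u in projw(P,s): cv2.circle(a,tuple(int(v) for v in (u-[160,0])*2),3,c,-1)
cv2.imwrite(f'pics/{sys.argv[1]}.png',a)
p,Rt=pose(S,np.radians(25),.10);print(inc(p,Rt),s2['qpos'].round(3))
E
python3 wv.py w2|tail -4
```

```text
bottle [ 0.72083543 -0.22725226] [-1.1 -0.4 -0.9  0. ]
bottle axis px zoom: [[[227.0, 252.0]], [[270.0, 204.0]], [[282.0, 191.0]], [[288.0, 185.0]], [[294.0, 178.0]], [[313.0, 157.0]]] [[[301.0, 406.0]], [[264.0, 267.0]], [[254.0, 230.0]], [[249.0, 210.0]], [[243.0, 191.0]], [[227.0, 130.0]]]
[ 0.63648607 -0.15776151  0.1818843 ] [ 0.63658411 -0.15788262  0.18214334] [-2.65295625 -0.09928182 -0.17953788] [-2.65316958 -0.09983443 -0.17960303]
(array([ 0.4, -1.3, -3.4]), array([ 0.018,  0.018, -0.026])) [-0.592  0.648  1.247  0.492  1.392 -0.563]
```

View pics/w2.png

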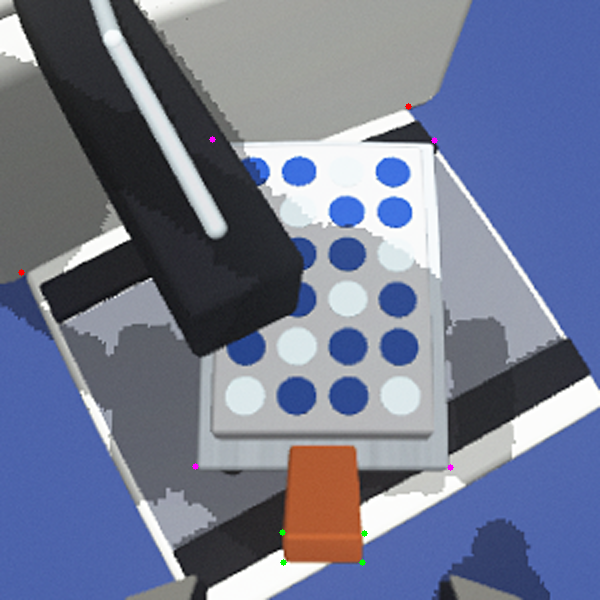

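apply_moves:
  increments:
    - {"grip": 0.6,"linear": [3,8,-17],"turn": [0,0,0]}
    - {"grip": 0.6,"linear": [6,15,-33],"turn": [0,0,0]}
    - {"grip": 0.6,"linear": [9,22,-49],"turn": [0,0,0]}
    - {"grip": 0.6,"linear": [12,29,-63],"turn": [0,0,0]}
    - {"grip": 0.6,"linear": [14,35,-75],"turn": [0,0,0]}
    - {"grip": 0.6,"linear": [16,40,-84],"turn": [0,0,0]}
    - {"grip": 0.6,"linear": [16,40,-84],"turn": [0,0,0]}
    - {"grip": 0.6,"linear": [16,40,-84],"turn": [0,0,0]}

```text
time: 3.9
tool_pos: [0.6523, -0.1177, 0.0971]
tool_rot: [-2.653, -0.098, -0.18]
contact_force: [0.1, 0.3, 0.5]
opening: 0.055
```

```bash
python3 - <<'E' | tail -1
from tgt import *
p,Rt=pose(S,np.radians(25),.008);print(inc(p,Rt))
E
python3 - <<'E'
from cell import *
import cv2
cv2.imwrite('pics/s3.png',cv2.resize(read_camera('scene')[180:400,200:500,::-1],None,fx=2.6,fy=2.6,interpolation=cv2.INTER_CUBIC))
E
```

```text
(array([ 0.3, -0.3,  0.8]), array([ 0.01 ,  0.004, -0.026]))
```

View pics/s3.png

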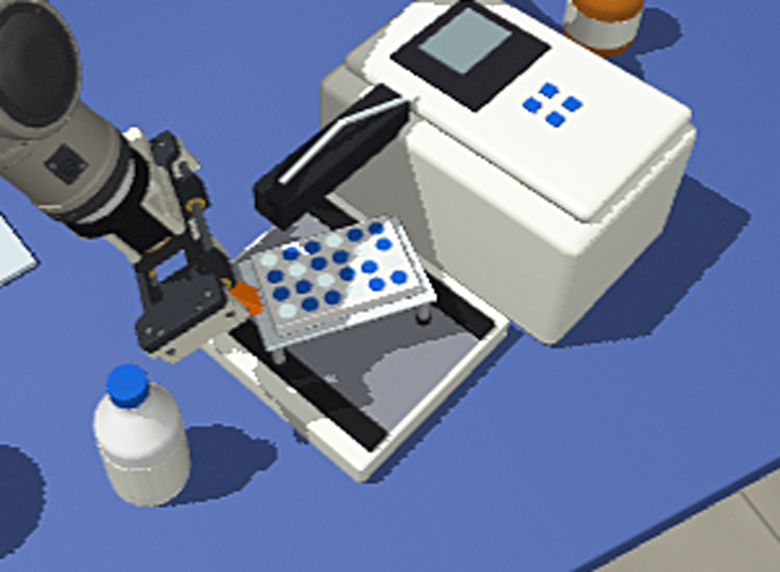

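apply_moves:
  grip_force: 20
  increments:
    - {"grip": 0.1,"linear": [0,0,0],"turn": [0,0,0]}
    - {"grip": 0.1,"linear": [0,0,0],"turn": [0,0,0]}
    - {"grip": 0.1,"linear": [0,0,0],"turn": [0,0,0]}
    - {"grip": 0.1,"linear": [0,0,0],"turn": [0,0,0]}
    - {"grip": 0.1,"linear": [0,0,0],"turn": [0,0,0]}

```text
time: 4.45
tool_pos: [0.6519, -0.1177, 0.0967]
tool_rot: [-2.653, -0.097, -0.18]
contact_force: [-1.7, -1.1, 1.2]
opening: 0.026
```

Run:
```python
from tgt import *
S=np.load('p.npz')['S']
s=observe();print(s['contact_force'],s['torque'],s['tool_pos'],s['opening'])
# rotation about world z through bed centre: compute tcp displacements for dpsi
p0=s['tool_pos'];c=np.array([W[0],W[1],0])
for dp in(.0762*np.arange(1,15)):
    d=R.from_euler('z',-dp).apply(p0-c)+c-p0;print(round(np.degrees(dp)/6,3),(d*1e3).round(1))
```

```text
bottle [ 0.72083543 -0.22725226] [-1.1 -0.4 -0.9  0. ]
bottle axis px zoom: [[[227.0, 252.0]], [[270.0, 204.0]], [[282.0, 191.0]], [[288.0, 185.0]], [[294.0, 178.0]], [[313.0, 157.0]]] [[[301.0, 406.0]], [[264.0, 267.0]], [[254.0, 230.0]], [[249.0, 210.0]], [[243.0, 191.0]], [[227.0, 130.0]]]
[-1.70931441 -1.10908256  1.21625112] [-0.40977384  0.30256606  0.0833743 ] [ 0.65193099 -0.11767689  0.09671818] 0.02600565895161346
0.728 [-6.9  2.  -0. ]
1.455 [-13.7   4.5   0. ]
2.183 [-20.3   7.5   0. ]
2.911 [-26.6  11.    0. ]
3.638 [-32.6  15.    0. ]
4.366 [-38.3  19.4   0. ]
5.094 [-43.6  24.3   0. ]
5.821 [-48.6  29.5   0. ]
6.549 [-53.1  35.1  -0. ]
7.277 [-57.2  41.1   0. ]
8.004 [-60.9  47.3   0. ]
8.732 [-64.   53.8   0. ]
9.46 [-66.7  60.5   0. ]
10.187 [-68.8  67.4   0. ]
```

apply_moves:
  increments:
    - {"grip": 0.1,"linear": [-4.8,1.3,0],"turn": [0,0,-0.5]}
    - {"grip": 0.1,"linear": [-9.5,2.9,0],"turn": [0,0,-1]}
    - {"grip": 0.1,"linear": [-14.1,4.7,0],"turn": [0,0,-1.5]}
    - {"grip": 0.1,"linear": [-18.7,6.7,0],"turn": [0,0,-2]}
    - {"grip": 0.1,"linear": [-23,9,0],"turn": [0,0,-2.5]}
    - {"grip": 0.1,"linear": [-27.3,11.5,0],"turn": [0,0,-3]}
    - {"grip": 0.1,"linear": [-31.5,14.2,0],"turn": [0,0,-3.5]}
    - {"grip": 0.1,"linear": [-35.5,17.1,0],"turn": [0,0,-4]}
    - {"grip": 0.1,"linear": [-39.3,20.3,0],"turn": [0,0,-4.5]}
    - {"grip": 0.1,"linear": [-43,23.6,0],"turn": [0,0,-5]}

```text
time: 5.45
tool_pos: [0.6088, -0.0939, 0.0967]
tool_rot: [-2.653, -0.098, -0.705]
contact_force: [-0.6, -0.3, -0.4]
opening: 0.026
```

```bash
cat > look.py <<'E'
import sys,cv2,numpy as np
from cell import *
s=observe();print(s['time'],s['contact_force'].round(1),s['torque'].round(2),s['tool_pos'].round(4),s['tool_rot'].round(3),s['qpos'].round(2),s['opening'])
a=cv2.resize(read_camera('scene')[200:360,240:440,::-1],None,fx=2.5,fy=2.5,interpolation=cv2.INTER_CUBIC)
b=cv2.resize(read_camera('top')[150:270,240:400,::-1],None,fx=400/120,fy=400/120,interpolation=cv2.INTER_CUBIC)[:,:300]
n=sys.argv[1];cv2.imwrite(f'pics/{n}.png',np.hstack([a,b]))
E
python3 look.py l4
```

```text
5.45 [-0.6 -0.3 -0.4] [-0.26  0.45  0.26] [ 0.6088 -0.0939  0.0967] [-2.653 -0.098 -0.705] [-0.51  0.54  1.73  0.67  0.8  -0.3 ] 0.025999673383967203
```

View pics/l4.png

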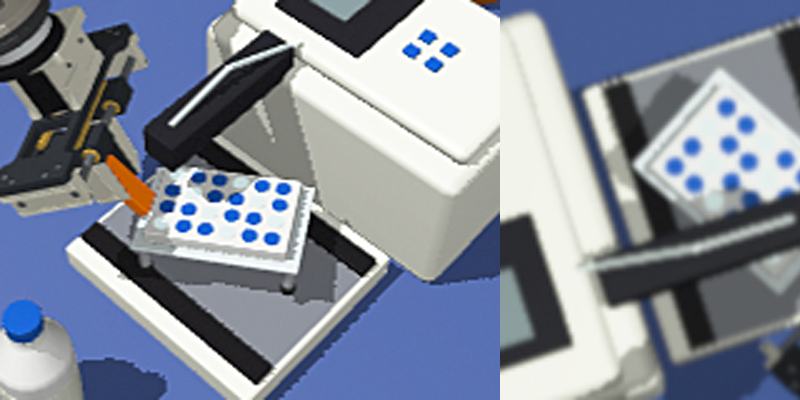

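```bash
cat > plan.py <<'E'
from tgt import *
S=np.load('p.npz')['S'];Rs=R.from_rotvec(S[3:]).as_matrix()
pg=np.array([.65193,-.11768,.09672]);Rg=R.from_euler('xyz',[-2.653,-.097,-.18]).as_matrix()
ts=Rs.T@(pg-S[:3]);Rts=Rs.T@Rg
c=np.array([W[0],W[1],0])
def goal(psi,a,dz=0):  # a: 1 tilted,0 level
    dR=R.from_euler('z',psi-1.057).as_matrix()
    # level pose at psi
    Ra=dR@Rs; oa=c+dR@(S[:3]-c)
    Rb=R.from_euler('z',W[2]+psi).as_matrix(); ob=np.array([W[0],W[1],.03])
    rv=R.from_matrix(Ra@Rb.T).as_rotvec()*a;Rm=R.from_rotvec(rv).as_matrix()@Rb;o=ob+(oa-ob)*a+[0,0,dz]
    return o+Rm@ts,Rm@Rts
def show(seq):
    s=observe();p0=s['tool_pos'];R0=R.from_euler('xyz',s['tool_rot']).as_matrix()
    for q in seq:
        p,Rt=goal(*q);print(np.round(q,3),*inc(p,Rt,p0,R0))
if __name__=="__main__":
    show([(.53-.042*i,1) for i in range(0,10)]);show([(.1,1),(.1,.5),(0,0)])
E
python3 plan.py | tail -n +3
```

```text
[0.53 1.  ] [ 0.3 -0.6 -0.1] [-0.004  0.005 -0.033]
[0.488 1.   ] [-2.5  2.3 -0.1] [-0.004  0.005 -0.434]
[0.446 1.   ] [-5.2  5.2 -0.1] [-0.004  0.005 -0.835]
[0.404 1.   ] [-7.7  8.3 -0.1] [-0.004  0.005 -1.236]
[0.362 1.   ] [-10.2  11.4  -0.1] [-0.004  0.005 -1.637]
[0.32 1.  ] [-12.4  14.7  -0.1] [-0.004  0.005 -2.038]
[0.278 1.   ] [-14.6  18.   -0.1] [-0.004  0.005 -2.439]
[0.236 1.   ] [-16.6  21.4  -0.1] [-0.004  0.005 -2.84 ]
[0.194 1.   ] [-18.5  25.   -0.1] [-3.000e-03  5.000e-03 -3.241e+00]
[0.152 1.   ] [-20.2  28.5  -0.1] [-3.000e-03  6.000e-03 -3.642e+00]
[0.1 1. ] [-22.1  33.1  -0.1] [-3.000e-03  6.000e-03 -4.139e+00]
[0.1 0.5] [-19.6  31.5  -1.4] [ 0.214  0.495 -4.127]
[0 0] [-20.3  38.3  -2.9] [ 0.482  0.966 -5.067]
```

apply_moves:
  increments:
    - {"grip": 0.1,"linear": [-2.5,2.5,0],"turn": [0,0,-0.4]}
    - {"grip": 0.1,"linear": [-5.2,5.2,0],"turn": [0,0,-0.8]}
    - {"grip": 0.1,"linear": [-7.7,8.3,0],"turn": [0,0,-1.2]}
    - {"grip": 0.1,"linear": [-10.2,11.4,0],"turn": [0,0,-1.6]}
    - {"grip": 0.1,"linear": [-12.4,14.7,0],"turn": [0,0,-2.0]}
    - {"grip": 0.1,"linear": [-14.6,18,0],"turn": [0,0,-2.4]}
    - {"grip": 0.1,"linear": [-16.6,21.4,0],"turn": [0,0,-2.8]}
    - {"grip": 0.1,"linear": [-18.5,25,0],"turn": [0,0,-3.2]}
    - {"grip": 0.1,"linear": [-20.2,28.5,0],"turn": [0,0,-3.6]}
    - {"grip": 0.1,"linear": [-20.2,28.5,0],"turn": [0,0,-3.6]}

```text
time: 6.55
tool_pos: [0.5904, -0.066, 0.0982]
tool_rot: [-2.65, -0.101, -1.081]
contact_force: [2.7, 0.2, 4.3]
opening: 0.0262
```

```bash
python3 look.py l5; python3 - <<'E'|tail -n +3
from plan import *
show([(.15,1),(.12,.75),(.09,.5),(.06,.25),(.0,0)])
E
```

```text
6.55 [2.7 0.2 4.3] [ 0.14 -0.24 -0.1 ] [ 0.5904 -0.066   0.0982] [-2.65  -0.101 -1.081] [-0.41  0.45  1.92  0.72  0.5   0.05] 0.026227673119961752
[0.15 1.  ] [-2.3  1.4 -1.3] [ 0.008  0.04  -0.07 ]
[0.12 0.75] [-2.2  3.2 -1.9] [ 0.158  0.259 -0.351]
[0.09 0.5 ] [-2.   5.  -2.6] [ 0.314  0.475 -0.631]
[0.06 0.25] [-1.7  6.7 -3.3] [ 0.477  0.686 -0.912]
[0. 0.] [-2.3 10.9 -4.1] [ 0.66   0.882 -1.478]
```

View pics/l5.png

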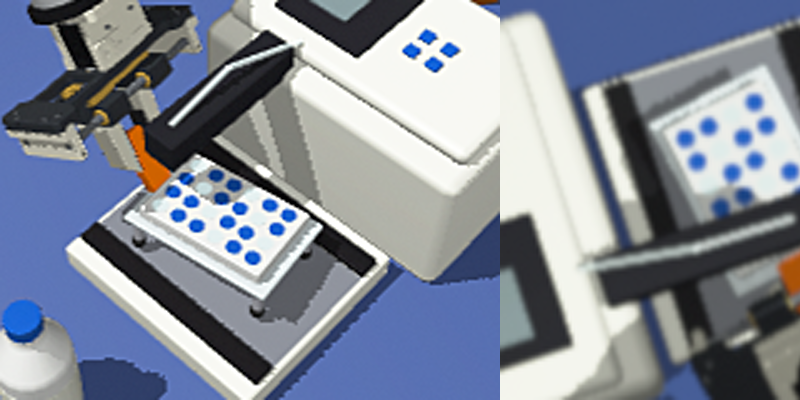

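apply_moves:
  increments:
    - {"grip": 0.1,"linear": [-0.2,1.4,-0.2],"turn": [0.08,0.13,-0.16]}
    - {"grip": 0.1,"linear": [-0.4,2.7,-0.4],"turn": [0.16,0.26,-0.31]}
    - {"grip": 0.1,"linear": [-0.3,3.6,-0.7],"turn": [0.24,0.37,-0.45]}
    - {"grip": 0.1,"linear": [-0.2,4.5,-1.1],"turn": [0.31,0.475,-0.6]}
    - {"grip": 0.1,"linear": [0,5.4,-1.4],"turn": [0.4,0.58,-0.74]}
    - {"grip": 0.1,"linear": [0.1,6.2,-1.8],"turn": [0.48,0.69,-0.88]}
    - {"grip": 0.1,"linear": [-0.2,8.3,-2.2],"turn": [0.57,0.78,-1.16]}
    - {"grip": 0.1,"linear": [-0.5,10.4,-2.6],"turn": [0.66,0.88,-1.44]}
    - {"grip": 0.1,"linear": [-0.5,10.4,-2.6],"turn": [0.66,0.88,-1.44]}

```text
time: 7.55
tool_pos: [0.5885, -0.055, 0.0942]
tool_rot: [-2.709, 0.003, -1.227]
contact_force: [-3.2, -0.5, 5.4]
opening: 0.026
```

```bash
python3 look.py l6; python3 - <<'E'|tail -n +3
from plan import *
show([(.0,0)])
E
```

```text
7.55 [-3.2 -0.5  5.4] [-0.03  0.26  0.05] [ 0.5885 -0.055   0.0942] [-2.709  0.003 -1.227] [-0.38  0.46  1.87  0.56  0.55  0.41] 0.02598139408973836
[0. 0.] [-0.4  0.  -0.3] [-0.016 -0.029 -0.05 ]
```

View pics/l6.png

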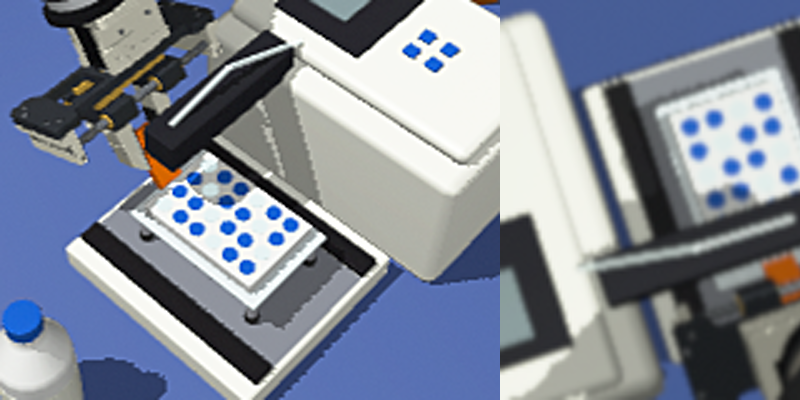

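```bash
cat > ov.py <<'E'
import sys
from tgt import *
import cv2
G=np.r_[W[0],W[1],.03,0,0,W[2]]
F=np.array([[x,y,0] for x in(.065,-.065) for y in(.04,-.04)])
out=[]
for n,o,f in(('scene',(260,200),4),('top',(260,150),4)):
    w,h=(150,130) if n=='scene' else (50*1,130)
    w=120 if n=='scene' else 80
    a=read_camera(n)[:,:,::-1];a=cv2.resize(a[o[1]:o[1]+140,o[0]:o[0]+w],None,fx=f,fy=f,interpolation=cv2.INTER_CUBIC)
    for P,c in((standT(G)(F),(0,255,0)),(standT(G)(A),(255,0,255)),(standT(G)(H),(0,255,255)),(washT(W)(C),(0,0,255))):
        for u in proj(n,P): cv2.circle(a,tuple(int(v) for v in (u+.5-o)*f),2,c,-1)
    out.append(a)
cv2.imwrite(f'pics/{sys.argv[1]}.png',np.hstack(out))
E
python3 ov.py o6 >/dev/null
```

```text
(no output)
```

View pics/o6.png

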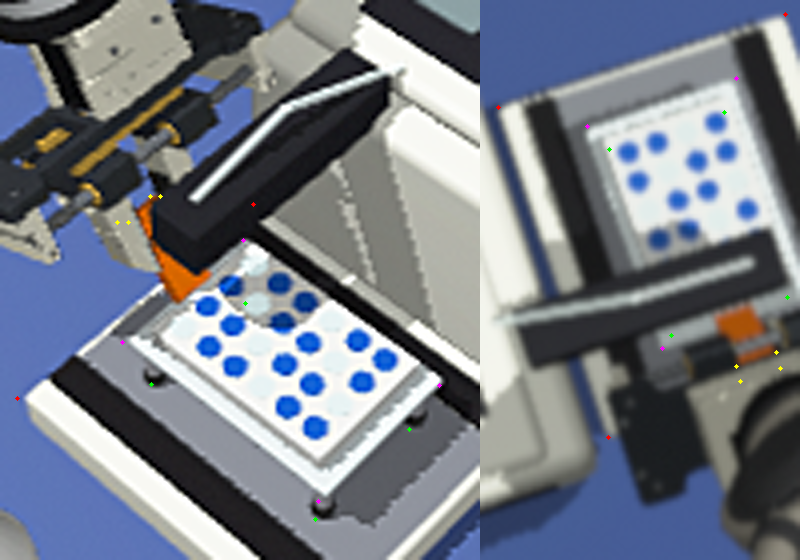

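apply_moves:
  increments:
    - {"grip": 0.3,"linear": [0,0,0.5],"turn": [0,0,0]}
    - {"grip": 0.4,"linear": [0,0,0.5],"turn": [0,0,0]}
    - {"grip": 0.5,"linear": [0,0,0.5],"turn": [0,0,0]}
    - {"grip": 0.55,"linear": [0,0,0.5],"turn": [0,0,0]}
    - {"grip": 0.55,"linear": [0,0,0.5],"turn": [0,0,0]}

```text
time: 8.25
tool_pos: [0.5883, -0.0549, 0.0943]
tool_rot: [-2.709, 0.003, -1.228]
contact_force: [0.1, 0.3, -0.1]
opening: 0.0499
```

```bash
python3 -c "
from cell import *
from scipy.spatial.transform import Rotation as R
s=observe();print(s['opening'],s['contact_force'],s['tool_pos'],R.from_euler('xyz',s['tool_rot']).as_matrix()[:,2])"; python3 ov.py o7 >/dev/null
```

```text
0.04987998975752917 [ 0.09917408  0.27961266 -0.14835282] [ 0.58826686 -0.05494965  0.09430103] [ 0.39391584  0.1435328  -0.90787039]
```

View pics/o7.png

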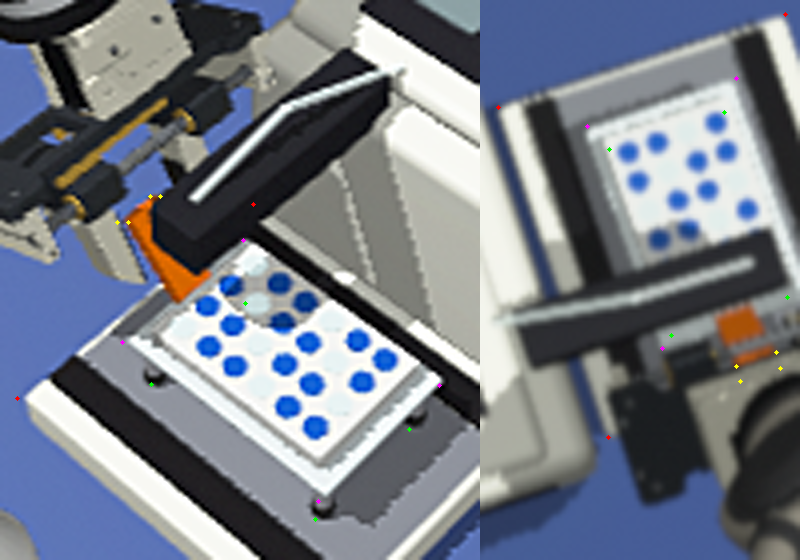

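apply_moves:
  increments:
    - {"grip": 0.55,"linear": [-6,-2,13],"turn": [0,0,0]}
    - {"grip": 0.55,"linear": [-13,-5,28],"turn": [0,0,0]}
    - {"grip": 0.55,"linear": [-21,-8,45],"turn": [0,0,0]}
    - {"grip": 0.55,"linear": [-30,-11,63],"turn": [0,0,0]}
    - {"grip": 0.55,"linear": [-40,-14,82],"turn": [0,0,0]}
    - {"grip": 0.55,"linear": [-50,-18,102],"turn": [0,0,0]}
    - {"grip": 0.55,"linear": [-62,-21,122],"turn": [0,0,0]}
    - {"grip": 0.55,"linear": [-78,-24,145],"turn": [0,0,0]}
    - {"grip": 0.55,"linear": [-95,-27,165],"turn": [0,0,0]}
    - {"grip": 0.55,"linear": [-95,-27,165],"turn": [0,0,0]}

```text
time: 9.35
tool_pos: [0.4929, -0.0828, 0.263]
tool_rot: [-2.705, -0.002, -1.23]
contact_force: [0.4, -0.1, 1.1]
opening: 0.0505
```

```bash
python3 ov.py o8 >/dev/null; python3 -c "
from cell import *
import cv2
cv2.imwrite('pics/s8.png',read_camera('scene')[:,:,::-1]);cv2.imwrite('pics/t8.png',read_camera('top')[:,:,::-1])"
```

```text
(no output)
```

View pics/o8.png

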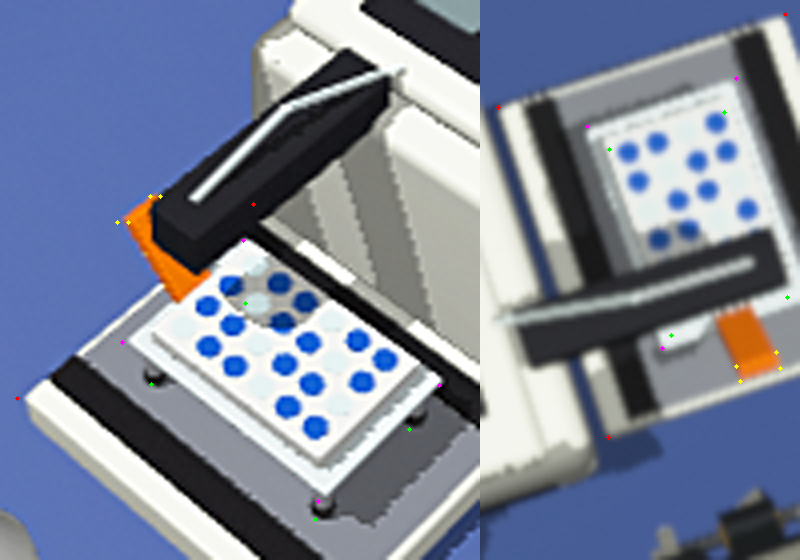

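View pics/s8.png

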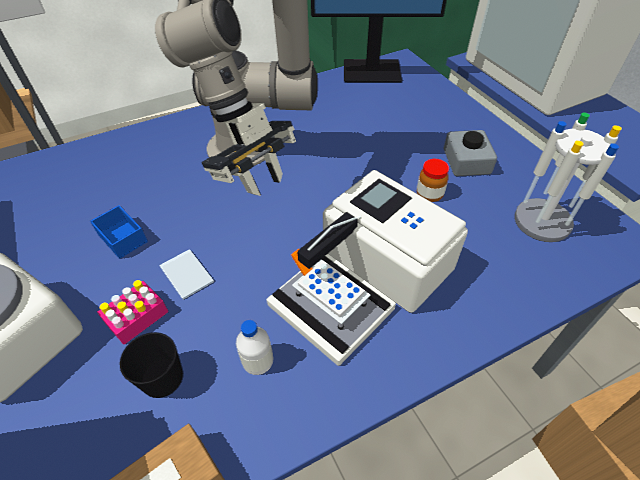

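View pics/t8.png

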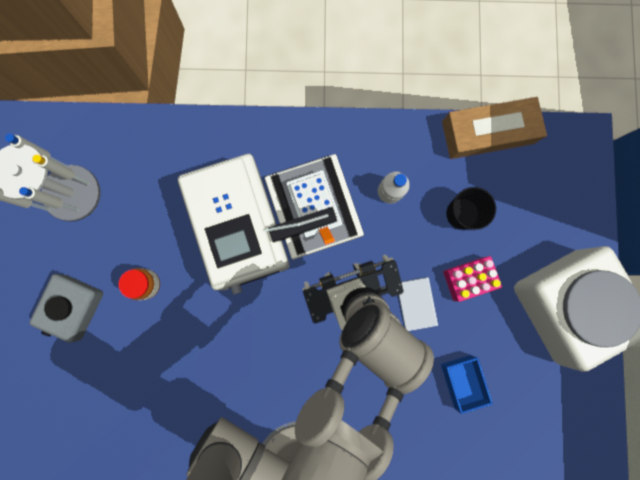

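```bash
python3 -c "
from cell import *
s=observe();print(s['time'],abs(s['qvel']).max(),s['contact_force']);print(hand_in())"
```

```text
9.55 0.014745364745341376 [-0.23792907 -0.06536384  0.94312314]
the job is handed in; nothing more can be done
None
```

The stand is turned straight in the channel, with all four feet on the grey bed. I handed the job in at 9.55 s of robot time.

I gripped the orange handle across its side faces, with the gripper leaning about 25° outwards. That is less than the suggested 30 to 40°, because more lean would have brought the gripper too close to the wash bottle. By calculation this still left about 14 mm or more to the manifold and about 14 mm to the bottle. I turned the stand about 1.06 rad clockwise on its feet about the middle of the bed, lowered it level, let go and backed away.

- **Position:** the last camera views show the handle pointing out of the open end nearest the robot and the stand level, within about 2 to 3 mm of the middle of the bed. It did not visibly move between letting go and the last view.
- **Contact:** the readings I took stayed below about 7 N while turning and were near zero after letting go. I saw no contact with the manifold.
- **Other things on the bench:** by eye, they are where they started in both camera views. I did not re-measure them.

An early wrist-camera overlay was about 6 pixels off because the arm was still settling. Repeated at rest, it agreed with the other cameras.

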